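# Lid and hasp the wax sample crate

### The job

Take the plywood lid with the domed steel catch out of the rack and set it on the crate, level and fully down between the crate's two end boards. Then swing the steel hasp over so that it lies flat on the lid with the catch in its window. Leave the wax bar, brush, jar and tin where they are.

Things in the scene. Friction and masses are not known exactly. Their poses are not given: they have to be found in the camera images.
- crate: Small plywood crate screwed to the bench on a 150 x 96 x 10 mm foot. Origin: centre of its underside; x along its length, hinge end at +x; z up. Two end boards 10 mm thick, 56 mm wide, inner faces at x = +-39 mm, tops 87 mm above the bench. Two side boards 78 mm long, outer faces at y = +-28 mm, inner at +-22 mm, tops 75 mm above the bench: the lid rests on these.
- crate_seat (a point): Centre of the crate's opening at the side boards' top, 75 mm above the bench, axes as the crate. With the lid seated, the lid's origin is 8 mm below this point, the lid's ends 5 mm from the end boards (no room for fingers) and its sides flush with the side boards (free).
- lid: Loose plywood lid, 120 g, same after a half turn. Board 68 (x) x 56 (y) x 14 mm; under it a block 40 x 36 x 8 mm that drops between the crate's side boards with 4 mm play; on top a smooth steel dome, the catch, 18 mm across, 7 mm high, too slanted to pinch. Origin: centre of the block's underside; z up; board from 8 to 22 mm above it. Starts in a rack bay, origin 10 mm above the bench.
- rack: Fixed black rack, 56 (x) x 152 (y) mm, origin at its underside's centre, floor 10 mm thick, two bays at y = +-36 mm, each 64 mm wide between walls 38 mm high, open at the ends (+-x). One holds the lid, the other the wax bar; the walls leave only the ends of the lid to grip. The bench between rack and crate is clear, to set the lid down and take it by its sides.
- hasp_hinge (a point): Middle of the hasp's hinge axis on the crate's +x end, 91 mm above the bench, 49 mm from the crate's centre; axes as the crate; the hinge turns about y.
- hasp_tip (a point): Middle of the free end of the hasp, 73 mm from the hinge. The hasp is a steel plate 40 mm wide and 4 mm thick with a 28 x 28 mm window centred 49 mm from the hinge, and a red lip 7 mm high along its free end.
- hasp (a joint): Hasp angle: 0 = flat on the seated lid, over the catch; pi/2 = standing straight up; more = leaning outwards, away from the lid (it starts there, at 1.95 to 2.35). Stiff hinge: it stays where it is left. A push of 1 to 2 N at the free end moves it.
- wax_bar: Bystander: amber wax bar 66 x 54 x 24 mm in the rack's other bay. Origin: centre of its underside.
- brush: Bystander: flat hand brush with a wooden handle, lying towards the far side of the bench.
- jar: Bystander: amber jar with a steel cap, 66 mm across, 90 mm high, at the left.
- tin: Bystander: open steel bowl, 90 mm across, at the right.
Things that resemble listed ones, but are neither listed nor needed, are in the scene too. Leave any green or pink look-alike of the crate alone.

How it is judged (in metres and radians):
On the way:
1. the lid sits fully down on the crate while the hasp is still open (z of lid in the frame of crate_seat below -0.004 m and horizontal distance between lid and crate_seat below 0.01 m and angle between lid's own z axis and vertical below 0.08 rad and value of joint hasp above 0.6 rad), for 0.2 s.
At the end, for the whole second after the job is handed in: The lid rests on the crate, within 4 mm of fully down, 10 mm of centred, 0.25 rad of square and 0.08 rad of level, at rest; the hasp is within 0.10 rad of flat, over the catch (z of lid in the frame of crate_seat between -0.012 and -0.004 m and horizontal distance between lid and crate_seat below 0.01 m and angle between the x axis of lid and the x axis of crate, either way round below 0.25 rad and angle between lid's own z axis and vertical below 0.08 rad and value of joint hasp below 0.1 rad and linear speed of lid below 0.02 m/s); the robot touches nothing.
It fails at once if the wax bar, brush, jar or tin is displaced by more than 40 mm (distance of any of wax_bar, brush, jar, tin from where it was at the start of the episode above 0.04 m).
It also fails if it takes over 64 s, if anything falls off the work surface, if the arm or the gripper's body presses on something with over 40 N, if the wrist force passes 120 N, or if a joint passes its speed limit or range.

### The arm

A 6-joint arm with a two-finger parallel gripper is mounted at the origin on the work surface. World frame = base frame: x ahead of the robot, y to its left, z up, the work surface at z = 0. Lengths are in m, angles in degrees, forces in N, time in s.
With the tool pointing down it reaches from about 0.375 to 0.9 m from the base axis. Payload 3.1 kg.
Tool frame: the origin (TCP) lies between the finger pads; the fingertips stand 11 mm ahead of it and the grasp point (between the pads) lies 8 mm behind it; x points along the fingers, y is the direction in which the jaws open and shut, and the axes are right-handed (so a half turn about x gives the same grasp; the last joint's range is limited). The gripper opens to 87 mm and grips with 3 to 60 N. Pads are 19 mm wide; open, the fingers measure 117 mm over their backs; the gripper's body (75 mm by 190 mm) begins 51 mm behind the grasp point.
Start: joints at [59.616, 30.224, 82.088, -0, 67.689, -10.227], TCP at [0.215, 0.587, 0.234] pointing down, gripper open.
Joint ranges: [-176.69, 176.69], [-43.24, 126.21], [12.49, 139.97], [-82, 262], [0, 151.66], [-163.58, 163.58]. Speed limits (degrees/s): [159.86, 159.86, 180, 180, 180, 180].

### API

Orientations are given as a 3x3 rotation matrix whose columns are the frame's x, y, z axes.
In Python, from rig import bot gives the robot as it stands.
- The arm moves only by the shell command python3 -m inch 'ROWS' [OPENING]. ROWS is a JSON object of lists of equal length, an entry for each row: "dp": the shift along the tool's x, y, z in mm, a list of three; "yaw": the turn about the tool's x in degrees. In form: {"dp": [[tx, ty, tz], ...], "yaw": [yaw, ...]}. A call has 1 to 20 rows; each row shifts and turns the commanded pose from where the row before left it, along the tool's axes as they then stand; what a row does not reach is not made up. A row lasts 1/12 s, in which the tool goes at most 41.7 mm and 7.16 degrees, less where a joint would pass 70% of its speed; a pose out of reach is approached as far as the arm can. A call is refused whole if a number of a shift passes 41.7 or a number of a turn 7.16, either way. A call with a gripper value outside its range is refused whole. OPENING is the finger opening in mm, from 0 to 87, set as the call begins (- or left out, the last holds). The fingers move at their own pace and stop on an object; the grip force is fixed at half the most. Time passes only in rows, so rows that do not move let the fingers close. It gives the time, the measured TCP pose, the force and the opening at its end, in the units of the state.
- bot.read_state(): the state, without advancing time (a new reading comes with each control period).
- bot.capture(name): name is "scene" or "top"; returns a dict with "color" (480x640x3 uint8, red, green, blue), "intrinsics" (3x3 intrinsics, pixels), "pose" (4x4, takes a point from camera to world coordinates). Camera axes: x right, y down, z forward; pixel columns grow to the right and rows downward; lengths in m; the calibration is good to about 2 mm. A picture is of the moment at which its call begins. There is no depth.
- bot.hand_in(): hands the job in, once; it reports no verdict.
The state is a dict: "time_s": time; "joint_positions": joint angles; "qvel": joint speeds; "tau": joint torques, N m; "position": TCP position; "tcp_rot": TCP orientation; "force": force on the tool from outside, world axes, zero at the start; "moment": the same for the moment, N m; "opening": opening from 0.0 (shut) to 1.0 (fully open).
Only numpy, scipy, OpenCV 4.12 (cv2) and the standard library are available. Lean on these libraries where they do the work, as an engineer would, in place of code of your own. Each camera call takes 0.05 s, during which the arm holds its last target.

## Working session

There is one attempt and no reset: what is moved stays moved. The work goes in short steps, Python scripts to look and compute and a shell command to move; the robot and the scene stay as the last step left them, time stands still between calls to the robot, and variables do not carry over. Pictures are saved under pics/ and viewed, and the job is handed in when it is done.

```bash
ls; mkdir -p pics
python3 - <<'E'
from rig import bot
import cv2,json,numpy as np
for n in("scene","top"):
    c=bot.capture(n); cv2.imwrite(f"pics/{n}0.png",c["color"][:,:,::-1]); print(n,c["intrinsics"],np.round(c["pose"],4))
s=bot.read_state(); print(s)
E
```

```text
pics
scene [[439.26595653   0.         320.04826438]
 [  0.         439.26595653 237.81352279]
 [  0.           0.           1.        ]] [[ 0.8161  0.3575 -0.4541  1.0165]
 [ 0.5779 -0.512   0.6355 -0.756 ]
 [-0.0053 -0.781  -0.6245  0.8064]
 [ 0.      0.      0.      1.    ]]
top [[564.43017704   0.         313.83700179]
 [  0.         564.43017704 245.2228524 ]
 [  0.           0.           1.        ]] [[ 0.0217 -0.9888  0.1473  0.28  ]
 [-0.9997 -0.0193  0.018  -0.0344]
 [-0.015  -0.1477 -0.9889  1.5929]
 [ 0.      0.      0.      1.    ]]
{'time_s': 0.1, 'joint_positions': array([ 5.96160837e+01,  3.02743983e+01,  8.21507130e+01, -1.56504029e-03,
        6.76892781e+01, -1.02262190e+01]), 'qvel': array([ 0.02148646, -0.1737236 , -0.12011289, -0.07488561, -0.04580873,
       -0.05088438]), 'tau': array([ 1.41068494e-04, -4.40986991e+01, -1.77151108e+01,  6.35412242e-02,
        5.33752958e-02, -5.24390839e-05]), 'position': array([0.21501019, 0.58615506, 0.23265207]), 'tcp_rot': array([[-9.87999011e-04,  3.44594465e-01,  9.38751127e-01],
       [-1.73504895e-03,  9.38749581e-01, -3.44595724e-01],
       [-9.99998007e-01, -1.96923939e-03, -3.29595395e-04]]), 'force': array([-0.24434325, -0.12523376, -1.07099408]), 'moment': array([ 0.02409875, -0.00381343,  0.0854129 ]), 'opening': 0.9991325174279111}
```

View pics/scene0.png

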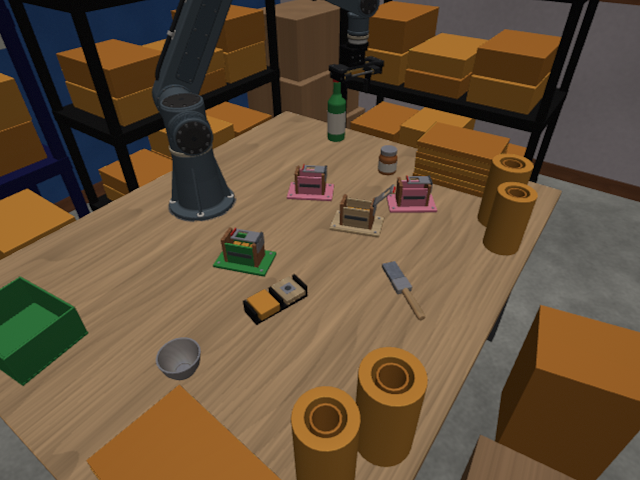

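View pics/top0.png

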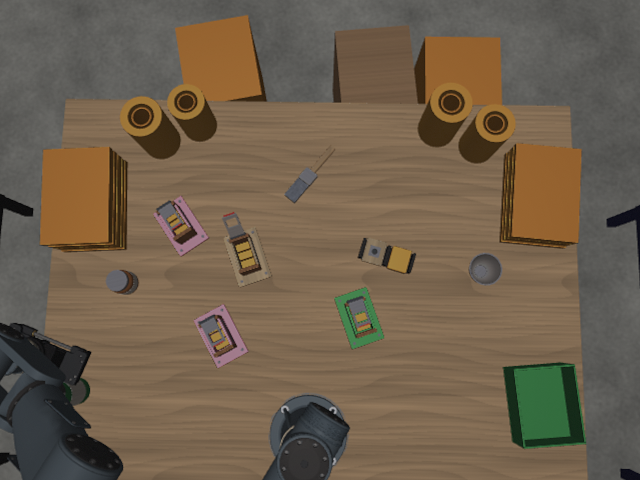

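Top view: the plywood crate is at (246,257) with its open hasp towards (233,222). Its look-alikes are pink at (180,225) and (220,335), and green at (359,318). The rack is at (387,256), holding the lid with the domed catch at (373,250) and the wax bar at (400,260). The plain plywood crate fits the description. I'll confirm that in enlarged crops.

Run:
```python
import cv2,numpy as np
t=cv2.imread("pics/top0.png"); s=cv2.imread("pics/scene0.png")
a=cv2.resize(t[205:295,210:290],None,fx=5,fy=5,interpolation=cv2.INTER_CUBIC)
b=cv2.resize(t[230:280,350:425],None,fx=5.3,fy=5.3,interpolation=cv2.INTER_CUBIC)
cv2.imwrite("pics/cropA.png",a);cv2.imwrite("pics/cropB.png",cv2.resize(t[225:285,350:425],None,fx=8,fy=8,interpolation=cv2.INTER_CUBIC))
cv2.imwrite("pics/cropC.png",cv2.resize(s[175:245,320:420],None,fx=8,fy=8,interpolation=cv2.INTER_CUBIC))
cv2.imwrite("pics/cropD.png",cv2.resize(s[265:330,235:315],None,fx=8,fy=8,interpolation=cv2.INTER_CUBIC))
```

```text
(no output)
```

View pics/cropA.png

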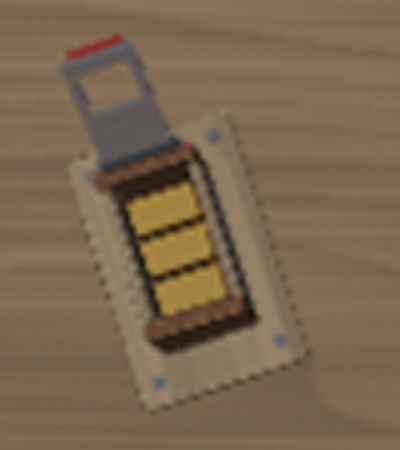

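View pics/cropB.png

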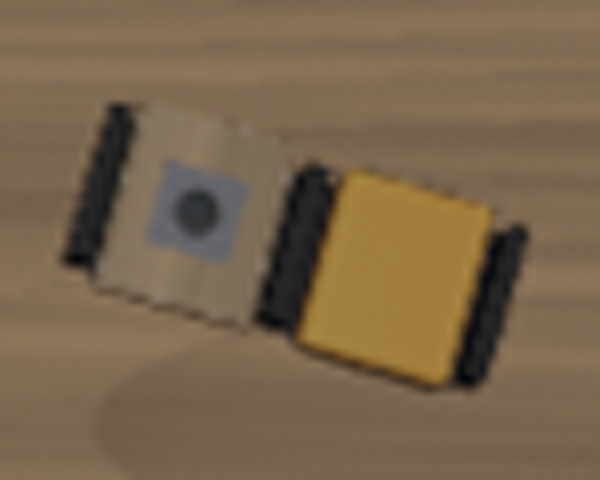

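View pics/cropC.png

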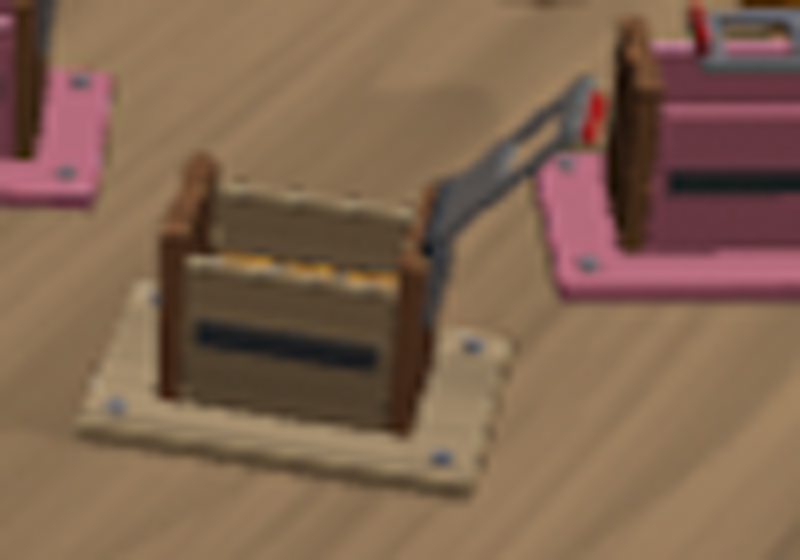

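View pics/cropD.png

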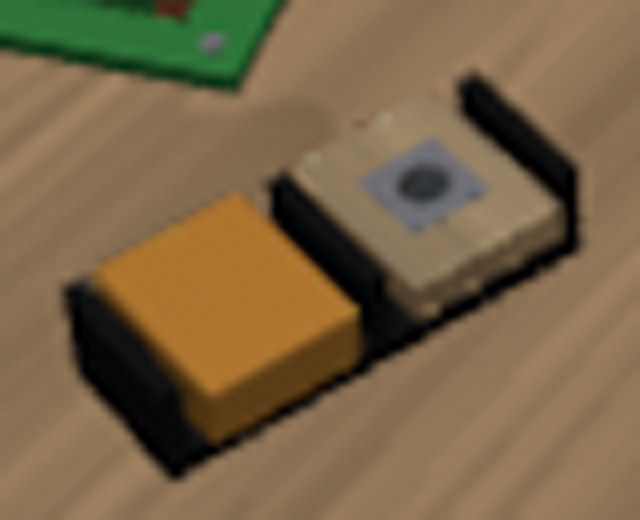

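Both identities are confirmed. The crops show a plain plywood crate whose open grey hasp has a red lip, and a plywood lid with the steel dome next to the amber wax. Next I'll fit their poses from the corners.

```bash
cat > h.py <<'E'
import numpy as np
from scipy.optimize import least_squares
CAM={"scene":(np.array([[439.26595653,0,320.04826438],[0,439.26595653,237.81352279],[0,0,1]]),np.array([[0.8161,0.3575,-0.4541,1.0165],[0.5779,-0.512,0.6355,-0.756],[-0.0053,-0.781,-0.6245,0.8064],[0,0,0,1]])),
"top":(np.array([[564.43017704,0,313.83700179],[0,564.43017704,245.2228524],[0,0,1]]),np.array([[0.0217,-0.9888,0.1473,0.28],[-0.9997,-0.0193,0.018,-0.0344],[-0.015,-0.1477,-0.9889,1.5929],[0,0,0,1]]))}
def proj(c,P):
    K,T=CAM[c]; q=(np.asarray(P)-T[:3,3])@T[:3,:3]@K.T
    return q[:,:2]/q[:,2:]
def px(c,f,ox,oy): return (np.array(c,float)+.5)/f-.5+[ox,oy]
def R(a): c,s=np.cos(a),np.sin(a); return np.array([[c,-s,0],[s,c,0],[0,0,1]])
def fit(obs,x0):  # obs: list (cam, model pts (z incl.), px)
    def r(p): return np.concatenate([(proj(c,np.array(M)@R(p[2]).T+[p[0],p[1],0])-q).ravel() for c,M,q in obs])
    s=least_squares(r,x0,loss='soft_l1'); return s.x,r(s.x)
E
python3 - <<'E'
from h import *
A=lambda c:px(c,5,210,205);B=lambda c:px(c,8,350,225);C=lambda c:px(c,8,320,175);D=lambda c:px(c,8,235,265)
f=[(.075,.048,.01),(.075,-.048,.01),(-.075,-.048,.01),(-.075,.048,.01)]
ot=("top",f,A([(75,162),(228,112),(308,352),(150,408)]));os_=("scene",f,C([(512,345),(470,480),(80,427),(140,285)]))
for o in ([ot],[os_],[ot,os_]):
    p,r=fit(o,[.55,.12,.3]);print("crate",p.round(4),np.degrees(p[2]).round(2),r.round(1))
pc=p
l=[(.034,.028,.032),(.034,-.028,.032),(-.034,-.028,.032),(-.034,.028,.032),(0,0,.037)]
ot=("top",l,B([(135,103),(298,150),(248,328),(93,283),(197,212)]));os_=("scene",l,D([(565,205),(425,290),(288,172),(425,95),(425,184)]))
for o in ([ot],[os_],[ot,os_]):
    p,r=fit(o,[.55,-.12,-.2]);print("lid",p.round(4),np.degrees(p[2]).round(2),r.round(1))
# hasp tip: both ways, angle
tt=A([(95,48)]);ts=C([(597,118)])
def rr(th):
    P=np.array([[.049+.073*np.cos(np.pi-th[0]),0,.091+.073*np.sin(th[0])]])@R(pc[2]).T+[pc[0],pc[1],0]
    return np.concatenate([(proj("top",P)-tt).ravel(),(proj("scene",P)-ts).ravel()])
s=least_squares(rr,[2.2]);print("hasp",s.x,s.fun)
E
```

```text
crate [0.4811 0.1815 0.3486] 19.98 [-1.1 -0.2  0.4 -1.   0.7  0.6 -0.2  0.4]
crate [0.4857 0.1799 0.3474] 19.91 [ 0.4 -0.6  0.5  1.2 -0.5 -0.2 -0.4 -0.3]
crate [0.4828 0.1817 0.3497] 20.04 [-1.1 -0.8  0.3 -1.6  0.6 -0.  -0.2 -0.2 -0.2 -1.2  0.   0.6 -1.  -0.8
 -0.9 -0.8]
lid [ 0.4983 -0.1735 -0.2519] -14.43 [ 0.8 -0.2 -0.2 -0.8 -0.1  0.3 -0.2  0.5 -0.2  0.1]
lid [ 0.5034 -0.1766 -0.2194] -12.57 [ 0.1 -0.1 -0.1  0.6 -0.2  0.5  0.3 -0.4 -0.  -0.7]
lid [ 0.5006 -0.1742 -0.2309] -13.23 [ 0.8 -0.9 -0.1 -1.9  0.5 -0.7  0.2 -0.   0.1 -0.7 -0.2 -0.9 -0.7 -0.4
 -0.4 -0.7  0.2 -1.4 -0.3 -1.7]
hasp [2.34643165] [ 0.63814759 -1.06967266 -0.50156122 -0.2909949 ]
```

```bash
cat > d.py <<'E'
import sys,numpy as np
from rig import bot
# usage: d.py x y z jawangle -> remaining shift in the present tool axes (mm) and yaw
s=bot.read_state();p=np.array(s["position"]);Rm=np.array(s["tcp_rot"])
a=np.degrees(np.arctan2(Rm[1,1],Rm[0,1]))
print("t",round(s["time_s"],2),"pos mm",(p*1e3).round(1),"jaw",a.round(2),"j",np.round(s["joint_positions"],1),"F",np.round(s["force"],1),"op",round(87*s["opening"],1),"Rz",Rm[2].round(3))
if len(sys.argv)>4:
    x,y,z,t=map(float,sys.argv[1:5]);dw=np.array([x,y,z])-p*1e3
    print("shift tool now",(Rm.T@dw).round(1)," yaw",round(-((t-a+90)%180-90),2))
    c,q=np.cos(np.radians(t)),np.sin(np.radians(t)); print("shift after yaw (tool x,y,z)",(-dw[2]).round(1),(c*dw[0]+q*dw[1]).round(1),(q*dw[0]-c*dw[1]).round(1))
E
python3 -m inch '{"dp":[[0,-26,22],[0,-26,22],[0,-26,22],[0,-26,22],[0,-26,22],[0,-26,22],[0,-26,22],[0,-26,22],[0,-26,22],[0,-26,22],[0,-26,22],[0,-26,22],[0,-26,22],[0,-26,22],[0,-26,22],[0,-26,22],[0,-26,22],[0,-26,22],[0,-26,22],[0,-26,22]],"yaw":[0,0,0,0,0,0,0,0,0,0,0,0,0,0,0,0,0,0,0,0]}' 87; python3 d.py 501 -175 130 -14.5
```

```text
time_s: 1.77
position: [0.4492, -0.0547, 0.2334]
tcp_rot: [[-0.0, 0.345, 0.939], [0.0, 0.939, -0.345], [-1.0, 0.0, -0.001]]
force: [0.4, 0.5, -0.3]
opening: 0.998
t 1.77 pos mm [449.2 -54.7 233.4] jaw 69.81 j [-21.2  17.  105.9   0.   57.1 -91. ] F [ 0.4  0.5 -0.3] op 86.8 Rz [-1.     0.    -0.001]
shift tool now [103.3 -95.   90.2]  yaw 84.31
shift after yaw (tool x,y,z) 103.4 80.3 103.5
```

```bash
python3 -m inch '{"dp":[[0,0,0],[0,0,0],[0,0,0],[0,0,0],[0,0,0],[0,0,0],[0,0,0],[0,0,0],[0,0,0],[0,0,0],[0,0,0],[0,0,0],[20,16,20],[20,16,20],[20,16,20],[20,16,20],[20,16,20],[0,0,0],[0,0,0]],"yaw":[7,7,7,7,7,7,7,7,7,7,7,7,0,0,0,0,0,0,0]}' 87; python3 d.py 501 -175 130 -14.5
python3 - <<'E'
from rig import bot
import cv2
for n,b in(("top",(210,300,330,440)),("scene",(230,350,215,335))):
    c=bot.capture(n)["color"][:,:,::-1]
    cv2.imwrite(f"pics/{n}1.png",cv2.resize(c[b[0]:b[1],b[2]:b[3]],None,fx=5,fy=5,interpolation=cv2.INTER_CUBIC))
E
```

```text
time_s: 3.35
position: [0.5017, -0.1702, 0.132]
tcp_rot: [[-0.003, 0.969, -0.247], [0.002, -0.247, -0.969], [-1.0, -0.003, -0.001]]
force: [-1.2, 0.7, 0.5]
opening: 0.999
t 3.35 pos mm [ 501.7 -170.2  132. ] jaw -14.27 j [-30.8  31.5 101.    0.   47.7 -16.6] F [-1.2  0.7  0.5] op 86.9 Rz [-1.    -0.003 -0.001]
shift tool now [2.  0.5 4.8]  yaw 0.23
shift after yaw (tool x,y,z) 2.0 0.5 4.8
```

View pics/scene1.png

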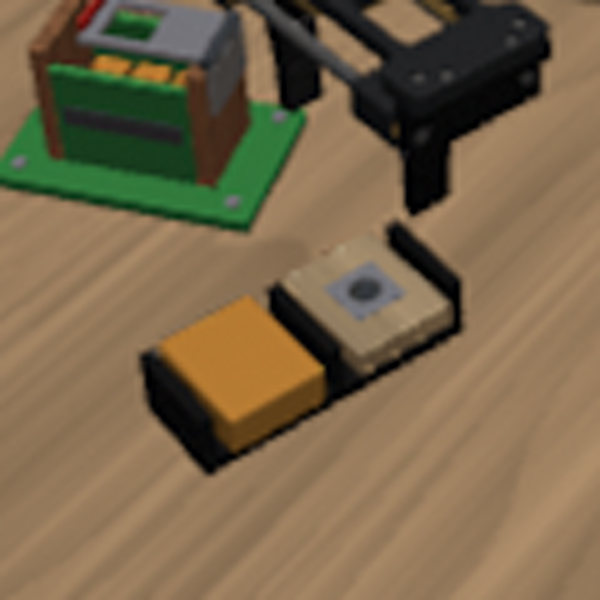

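The lid's dome is at (365,290) in this crop, and the open jaws hover above and behind it. I'll go down part-way and look again.

```bash
python3 -m inch '{"dp":[[15,0,2.5],[20,0,2],[20,0,0],[12,0,0],[0,0,0]],"yaw":[0,0,0,0,0]}' 87; python3 d.py 501 -175 18 -14.5
python3 - <<'E'
from rig import bot
import cv2
for n,b in(("top",(215,295,335,440)),("scene",(245,335,230,335))):
    c=bot.capture(n)["color"][:,:,::-1]
    cv2.imwrite(f"pics/{n}2.png",cv2.resize(c[b[0]:b[1],b[2]:b[3]],None,fx=6,fy=6,interpolation=cv2.INTER_CUBIC))
E
```

```text
time_s: 3.87
position: [0.4996, -0.172, 0.0657]
tcp_rot: [[-0.003, 0.97, -0.243], [0.002, -0.243, -0.97], [-1.0, -0.004, -0.001]]
force: [-0.8, -0.3, 0.1]
opening: 1.001
t 3.87 pos mm [ 499.6 -172.    65.7] jaw -14.08 j [-31.1  38.  103.3   0.   38.9 -17. ] F [-0.8 -0.3  0.1] op 87.1 Rz [-1.    -0.004 -0.001]
shift tool now [47.7  2.3  2.7]  yaw 0.42
shift after yaw (tool x,y,z) 47.7 2.1 2.6
```

View pics/scene2.png

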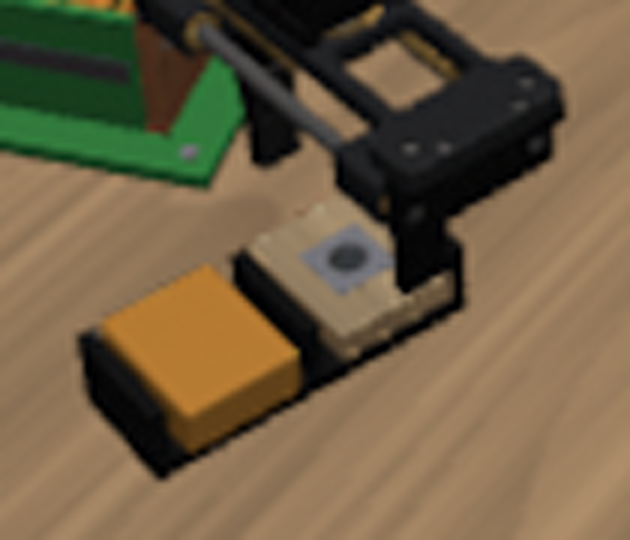

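View pics/top2.png

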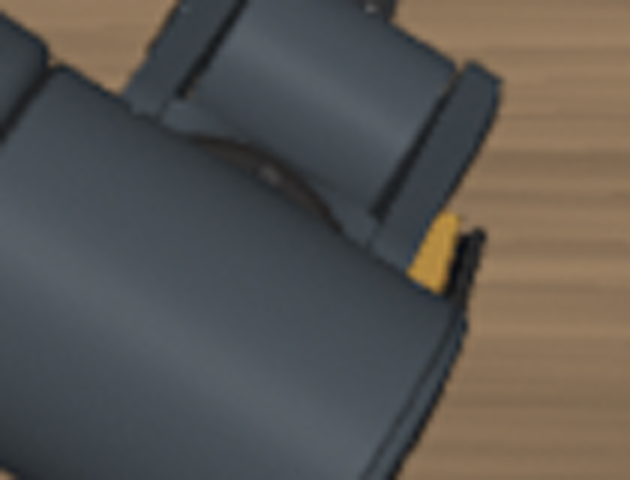

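Run:
```python
from h import *
from rig import bot
s=bot.read_state();p=s["position"];T=s["tcp_rot"]
for sy in(1,-1):
  for o in (0,.015):
    for sz in(-1,1): print(sy,o,sz,(((proj("scene",[p+T@[.011,sy*(.0435+o),sz*.0095]])-[230,245])+.5)*6-.5).round())
```

```text
1 0 -1 [[432. 259.]]
1 0 1 [[395. 282.]]
1 0.015 -1 [[456. 280.]]
1 0.015 1 [[418. 302.]]
-1 0 -1 [[302. 147.]]
-1 0 1 [[265. 168.]]
-1 0.015 -1 [[281. 129.]]
-1 0.015 1 [[244. 149.]]
```

```bash
python3 -m inch '{"dp":[[0,3,3],[12,0,0],[12,0,0],[12,0,0],[10,0,0],[0,0,0],[0,0,0]],"yaw":[0,0,0,0,0,0,0]}' 87; python3 d.py 502 -175.5 18 -14.5
```

```text
time_s: 4.55
position: [0.5036, -0.1777, 0.0209]
tcp_rot: [[0.0, 0.97, -0.244], [-0.0, -0.244, -0.97], [-1.0, 0.0, 0.0]]
force: [0.2, -0.7, -0.1]
opening: 0.999
t 4.55 pos mm [ 503.6 -177.7   20.9] jaw -14.15 j [-31.4  42.9 103.5  -0.   33.6 -17.3] F [ 0.2 -0.7 -0.1] op 86.9 Rz [-1.  0.  0.]
shift tool now [ 2.9 -2.1 -1.7]  yaw 0.35
shift after yaw (tool x,y,z) 2.9 -2.1 -1.7
```

```bash
python3 -m inch '{"dp":[[3,-2,-2],[0,0,0],[0,0,0],[0,0,0],[0,0,0],[0,0,0],[0,0,0],[0,0,0],[0,0,0],[0,0,0],[0,0,0],[0,0,0]],"yaw":[0,0,0,0,0,0,0,0,0,0,0,0]}' 0; python3 d.py
```

```text
time_s: 5.55
position: [0.5019, -0.1751, 0.0179]
tcp_rot: [[0.0, 0.97, -0.244], [-0.0, -0.244, -0.97], [-1.0, 0.0, 0.0]]
force: [-0.8, 0.6, 5.6]
opening: 0.776
t 5.55 pos mm [ 501.9 -175.1   17.9] jaw -14.15 j [-31.3  43.2 103.8   0.   33.  -17.1] F [-0.8  0.6  5.6] op 67.5 Rz [-1.  0.  0.]
```

```bash
python3 -m inch '{"dp":[[-10,0,0],[-15,0,0],[-15,0,0],[-15,0,0],[-10,0,0],[0,0,0],[0,0,0]],"yaw":[0,0,0,0,0,0,0]}'; python3 d.py 530 10 82 20
python3 - <<'E'
from h import *
from rig import bot
import cv2
K,T=CAM["top"]
for n,u in (("brush",(297,200)),("brush tip",(290,188)),("green",(359,318)),("green far",(352,290)),("pink",(180,225))):
    d=T[:3,:3]@np.linalg.inv(K)@[*u,1]; t=(0.0-T[2,3])/d[2]; print(n,(T[:3,3]+t*d).round(3))
c=bot.capture("scene")["color"][:,:,::-1]; cv2.imwrite("pics/s3.png",c[150:350,200:440].repeat(3,0).repeat(3,1))
E
```

```text
time_s: 6.13
position: [0.5023, -0.1754, 0.083]
tcp_rot: [[0.001, 0.97, -0.245], [-0.001, -0.245, -0.97], [-1.0, 0.001, 0.0]]
force: [0.1, 0.3, -1.0]
opening: 0.781
t 6.13 pos mm [ 502.3 -175.4   83. ] jaw -14.16 j [-31.3  36.4 102.6   0.   41.  -17.1] F [ 0.1  0.3 -1. ] op 67.9 Rz [-1.     0.001  0.   ]
shift tool now [   0.9  -18.5 -186.5]  yaw -34.16
shift after yaw (tool x,y,z) 1.0 89.5 -164.7
brush [0.648 0.046 0.   ]
brush tip [0.684 0.067 0.   ]
green [ 0.314 -0.136  0.   ]
green far [ 0.392 -0.116  0.   ]
pink [0.569 0.381 0.   ]
```

View pics/s3.png

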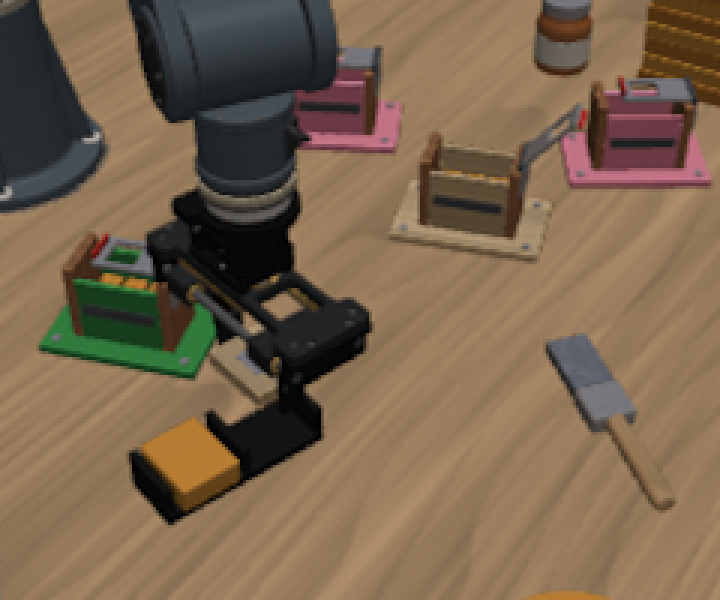

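The lid is held level between the jaws at (245,370), and the bay is empty. I'll carry it to the clear bench.

```bash
python3 -m inch '{"dp":[[0,-1,-10],[0,-2,-22],[0,-2,-22],[0,-2,-22],[0,-2,-22],[0,-2,-22],[0,-2,-22],[0,-2,-22],[0,-2,-16],[0,-1.5,-6.5],[0,0,0],[0,0,0],[0,0,0],[0,0,0],[0,0,0],[0,0,0],[0,0,0]],"yaw":[0,0,0,0,0,0,0,0,0,0,-6.8,-6.8,-6.8,-6.8,-7,0,0]}'; python3 d.py 530 10 8 20
```

```text
time_s: 7.6
position: [0.5291, 0.0102, 0.082]
tcp_rot: [[-0.001, 0.941, 0.34], [0.0, 0.34, -0.941], [-1.0, -0.001, -0.001]]
force: [0.2, 0.2, 0.3]
opening: 0.778
t 7.6 pos mm [529.1  10.2  82. ] jaw 19.85 j [-11.   36.4 102.9  -0.   40.8 -30.9] F [0.2 0.2 0.3] op 67.7 Rz [-1.    -0.001 -0.001]
shift tool now [74.   0.9  0.5]  yaw -0.15
shift after yaw (tool x,y,z) 74.0 0.8 0.5
```

```bash
python3 -m inch '{"dp":[[15,0,0],[20,0,0],[18,0,0],[11,0,0],[5,0,0],[0,0,0],[0,0,0]],"yaw":[0,0,0,0,0,0,0]}'; python3 d.py 529 10 13 20
```

```text
time_s: 8.18
position: [0.5298, 0.0101, 0.0137]
tcp_rot: [[0.0, 0.94, 0.342], [-0.0, 0.342, -0.94], [-1.0, 0.0, 0.0]]
force: [-0.2, -0.3, -0.8]
opening: 0.776
t 8.18 pos mm [529.8  10.1  13.7] jaw 20.0 j [-11.   43.6 104.1  -0.   32.3 -31. ] F [-0.2 -0.3 -0.8] op 67.6 Rz [-1.  0.  0.]
shift tool now [ 0.7 -0.8 -0.2]  yaw -0.0
shift after yaw (tool x,y,z) 0.7 -0.8 -0.2
```

Now open, rise, and look.

```bash
python3 -m inch '{"dp":[[0,0,0],[0,0,0],[0,0,0],[0,0,0],[0,0,0],[0,0,0],[-15,0,0],[-20,0,0],[-20,0,0],[-10,0,0],[0,0,0]],"yaw":[0,0,0,0,0,0,0,0,0,0,0]}' 87; python3 d.py 530 10 21 -70;python3 - <<'E'
from rig import bot
import cv2
c=bot.capture("scene")["color"][:,:,::-1]; cv2.imwrite("pics/s4.png",cv2.resize(c[170:280,280:400],None,fx=6,fy=5.4,interpolation=cv2.INTER_CUBIC))
E
```

```text
time_s: 9.1
position: [0.5311, 0.01, 0.0806]
tcp_rot: [[0.005, 0.939, 0.343], [-0.001, 0.343, -0.939], [-1.0, 0.004, 0.002]]
force: [-0.0, 0.8, -0.4]
opening: 1.001
t 9.1 pos mm [531.1  10.   80.6] jaw 20.05 j [-11.   36.5 102.9   0.   40.3 -31. ] F [-0.   0.8 -0.4] op 87.1 Rz [-1.     0.004  0.002]
shift tool now [59.6 -1.3 -0.6]  yaw -89.95
shift after yaw (tool x,y,z) 59.6 -0.4 1.1
```

View pics/s4.png

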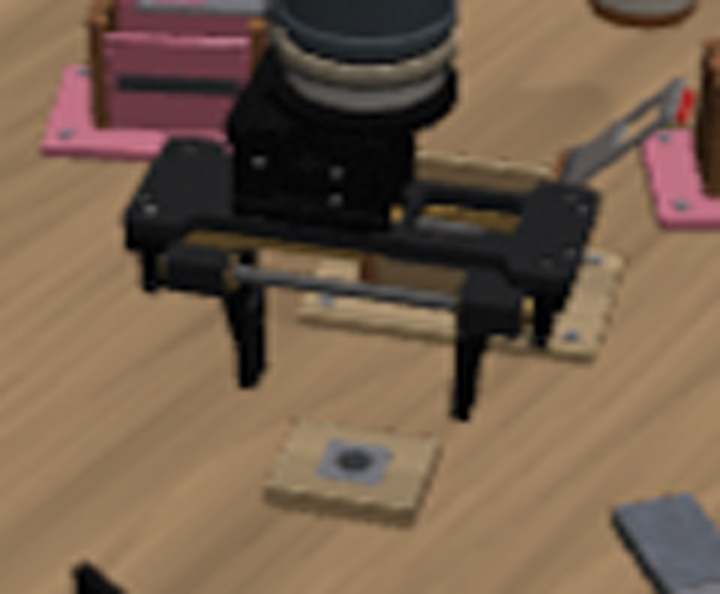

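The lid lies flat on the bench, dome at (353,460) in the crop. Turning the jaws onto its sides and measuring the lid's offset.

```bash
python3 -m inch '{"dp":[[0,0,0],[0,0,0],[0,0,0],[0,0,0],[0,0,0],[0,0,0],[0,0,0],[0,0,0],[0,0,0],[0,0,0],[0,0,0],[0,0,0],[0,0,0],[0,0,0]],"yaw":[7,7,7,7,7,7,7,7,7,7,7,7,6,0]}'; python3 d.py 530 10 21 -70;python3 - <<'E'
from rig import bot
import cv2
from h import *
c=bot.capture("scene")["color"][:,:,::-1]; cv2.imwrite("pics/s5.png",cv2.resize(c[220:280,310:390],None,fx=9,fy=9,interpolation=cv2.INTER_CUBIC))
c=bot.capture("top")["color"][:,:,::-1]; cv2.imwrite("pics/t5.png",cv2.resize(c[200:300,250:370],None,fx=6,fy=6,interpolation=cv2.INTER_CUBIC))
l=[(.034,.028,.022),(.034,-.028,.022),(-.034,-.028,.022),(-.034,.028,.022),(0,0,.027)]
q=(np.array([(441,440),(410,517),(262,490),(298,415),(354,459)])+.5)/[6,5.4]-.5+[280,170]
p,r=fit([("scene",l,q)],[.53,.01,.35]);print(p.round(4),np.degrees(p[2]),r.round(2))
E
```

```text
time_s: 10.32
position: [0.5288, 0.0103, 0.0772]
tcp_rot: [[-0.002, 0.341, -0.94], [0.0, -0.94, -0.341], [-1.0, -0.001, 0.002]]
force: [0.3, -0.1, -0.1]
opening: 1.003
t 10.32 pos mm [528.8  10.3  77.2] jaw -70.06 j [-11.   36.8 103.    0.   40.3  59.1] F [ 0.3 -0.1 -0.1] op 87.3 Rz [-1.    -0.001  0.002]
shift tool now [56.2  0.8 -1.2]  yaw -0.06
shift after yaw (tool x,y,z) 56.2 0.7 -1.1
[0.5322 0.007  0.318 ] 18.221178528072333 [-0.08  0.64  0.06 -0.51  0.19 -0.4  -0.02  0.7  -0.16 -0.21]
```

View pics/s5.png

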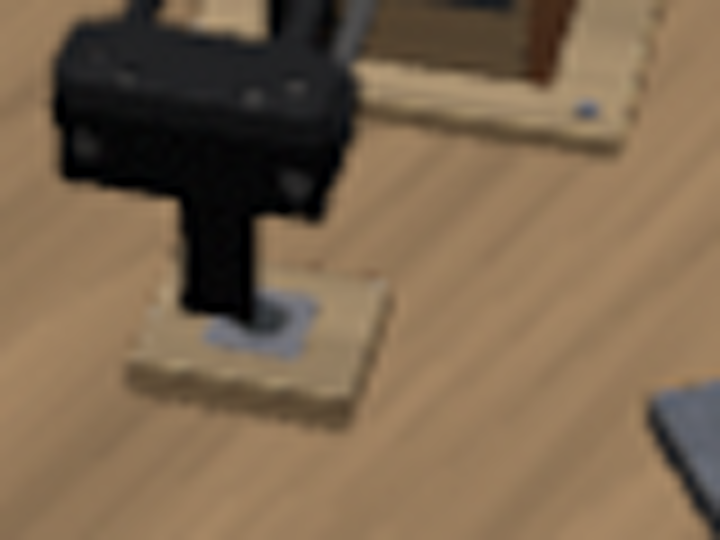

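View pics/t5.png

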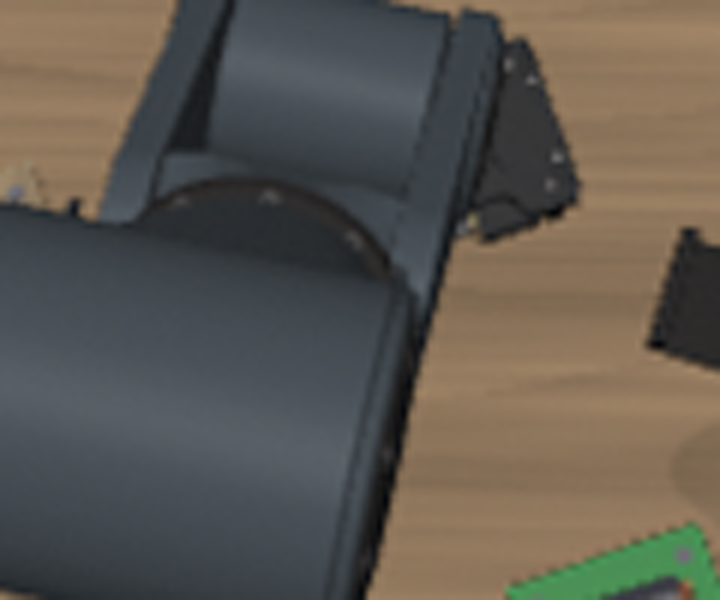

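```bash
python3 -m inch '{"dp":[[12,2.5,-1.5],[15,0,0],[15,0,0],[10,0,0],[3.5,0,0],[0,0,0],[0,0,0]],"yaw":[0,0,0,0,0,0,0]}'; python3 d.py 530.5 8 21 -70
```

```text
time_s: 11.0
position: [0.5319, 0.0083, 0.0228]
tcp_rot: [[-0.0, 0.343, -0.939], [0.0, -0.939, -0.343], [-1.0, -0.0, 0.0]]
force: [-0.7, -0.1, 0.2]
opening: 1.0
t 11.0 pos mm [531.9   8.3  22.8] jaw -69.94 j [-11.1  42.7 103.7  -0.   33.6  58.8] F [-0.7 -0.1  0.2] op 87.0 Rz [-1. -0.  0.]
shift tool now [ 1.8 -0.2  1.4]  yaw 0.06
shift after yaw (tool x,y,z) 1.8 -0.2 1.4
```

```bash
python3 -m inch '{"dp":[[2,0,0.5],[0,0,0],[0,0,0],[0,0,0],[0,0,0],[0,0,0],[0,0,0],[0,0,0],[0,0,0],[0,0,0],[0,0,0],[0,0,0],[0,0,0],[0,0,0]],"yaw":[0,0,0,0,0,0,0,0,0,0,0,0,0,0]}' 0; python3 d.py; python3 -m inch '{"dp":[[-10,0,0],[-20,0,0],[-30,0,0],[-30,0,0],[-30,0,0],[-20,0,0],[-10,0,0],[0,0,0]],"yaw":[0,0,0,0,0,0,0,0]}'; python3 d.py 483 181 150 -70
```

```text
time_s: 12.17
position: [0.5313, 0.0084, 0.0213]
tcp_rot: [[-0.0, 0.343, -0.939], [0.0, -0.939, -0.343], [-1.0, -0.0, 0.0]]
force: [0.1, 1.7, 5.5]
opening: 0.642
t 12.17 pos mm [531.3   8.4  21.3] jaw -69.96 j [-11.2  42.8 103.8   0.   33.4  58.8] F [0.1 1.7 5.5] op 55.8 Rz [-1. -0.  0.]
time_s: 12.83
position: [0.533, 0.0077, 0.1734]
tcp_rot: [[0.005, 0.343, -0.939], [-0.001, -0.939, -0.343], [-1.0, 0.003, -0.005]]
force: [0.3, -0.8, -1.5]
opening: 0.639
t 12.83 pos mm [533.    7.7 173.4] jaw -69.95 j [-11.2  27.8  99.   -0.   52.8  58.8] F [ 0.3 -0.8 -1.5] op 55.6 Rz [-1.     0.003 -0.005]
shift tool now [  22.9 -180.   -12.4]  yaw 0.05
shift after yaw (tool x,y,z) 23.4 -179.9 -12.3
```

```bash
python3 -m inch '{"dp":[[0,-10,-1],[0,-20,-1],[0,-22,-2],[0,-22,-2],[0,-22,-2],[0,-22,-1],[0,-22,-1],[0,-20,-1],[0,-13,-1],[0,-6,-0.4],[0,0,0],[0,0,0],[0,0,0]],"yaw":[0,0,0,0,0,0,0,0,0,0,0,0,0]}'; python3 d.py 483 181 130 -70;python3 - <<'E'
from rig import bot
import cv2
for n,b in (("scene",(165,255,310,420)),("top",(190,310,190,310))):
    c=bot.capture(n)["color"][:,:,::-1]; cv2.imwrite(f"pics/{n}6.png",cv2.resize(c[b[0]:b[1],b[2]:b[3]],None,fx=5 if n=="top" else 7,fy=5 if n=="top" else 6.6,interpolation=cv2.INTER_CUBIC))
E
```

```text
time_s: 13.92
position: [0.4816, 0.18, 0.1704]
tcp_rot: [[-0.001, 0.342, -0.94], [-0.001, -0.94, -0.342], [-1.0, 0.0, 0.001]]
force: [-0.8, -0.8, -1.8]
opening: 0.641
t 13.92 pos mm [481.6 180.  170.4] jaw -69.99 j [  8.   27.  101.5  -0.   51.5  78. ] F [-0.8 -0.8 -1.8] op 55.8 Rz [-1.     0.     0.001]
shift tool now [40.4 -0.5 -1.7]  yaw 0.01
shift after yaw (tool x,y,z) 40.4 -0.5 -1.6
```

View pics/scene6.png

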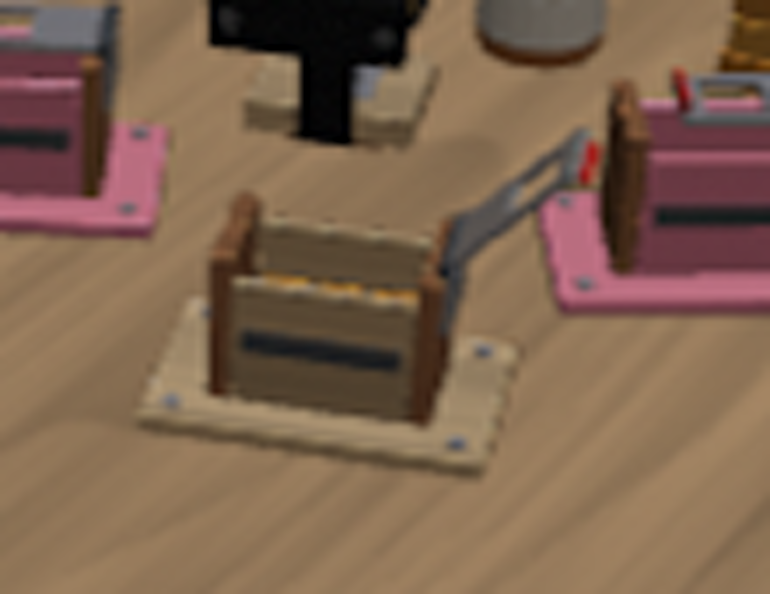

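View pics/top6.png

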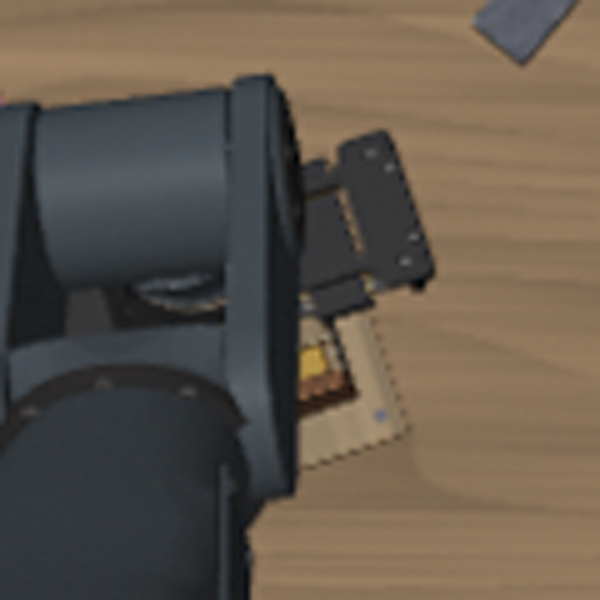

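Run:
```python
from h import *
from rig import bot
Q=lambda c:(np.array(c,float)+.5)/[7,6.6]-.5+[310,165]
p=np.array(bot.read_state()["position"])
L=[(-.034,-.028,p[2]-.0133),(.034,-.028,p[2]-.0133),(.034,-.028,p[2]+.0007),(-.034,-.028,p[2]+.0007),(.034,.028,p[2]+.0007)]
q=Q([(245,128),(408,145),(412,115),(247,98),(438,65)])
r=fit([("scene",L,q)],[.48,.18,.35]);print("lid",r[0].round(4),np.degrees(r[0][2]),r[1].round(1),"tcp",p.round(4))
C=[(-.039,-.028,.075),(.039,-.028,.075),(-.075,-.048,.01),(.075,-.048,.01),(.075,.048,.01),(-.075,.048,.01),(-.049,-.028,.087),(.049,-.028,.087)]
q=Q([(232,278),(418,303),(140,414),(482,460),(518,345),(197,297),(212,255),(447,283)])
r=fit([("scene",C,q)],[.48,.18,.35]);print("crate",r[0].round(4),np.degrees(r[0][2]),r[1].round(1))
```

```text
lid [0.4827 0.1787 0.3448] 19.757258981293873 [-0.3 -0.3  0.4  0.5  0.2  0.7 -0.4 -0.1  0.1 -1.7] tcp [0.4819 0.1798 0.1708]
crate [0.4834 0.1843 0.3489] 19.991946329223435 [ 0.3  0.3  0.1  0.4 -0.3 -0.5  0.5  0.5  0.4 -0.7 -0.9 -0.6 -0.  -0.2
 -0.3  0.5]
```

```bash
python3 -m inch '{"dp":[[10,-1.5,-2],[15,0,0],[15,0,0],[13,0,0],[5,0,0],[0,0,0],[0,0,0]],"yaw":[0,0,0,0,0,0,0]}'; python3 d.py 483 182 88 -70;python3 - <<'E'
from rig import bot
import cv2
for n,b in (("scene",(165,255,310,420)),):
    c=bot.capture(n)["color"][:,:,::-1]; cv2.imwrite(f"pics/{n}7.png",cv2.resize(c[b[0]:b[1],b[2]:b[3]],None,fx=7,fy=6.6,interpolation=cv2.INTER_CUBIC))
E
```

```text
time_s: 14.6
position: [0.4832, 0.1825, 0.1128]
tcp_rot: [[-0.0, 0.342, -0.94], [-0.0, -0.94, -0.342], [-1.0, -0.0, 0.0]]
force: [0.0, -0.0, -0.4]
opening: 0.641
t 14.6 pos mm [483.2 182.5 112.8] jaw -69.99 j [  8.3  32.6 103.8   0.   43.7  78.3] F [ 0.  -0.  -0.4] op 55.8 Rz [-1. -0.  0.]
shift tool now [24.8  0.4  0.4]  yaw 0.01
shift after yaw (tool x,y,z) 24.8 0.4 0.4
```

View pics/scene7.png

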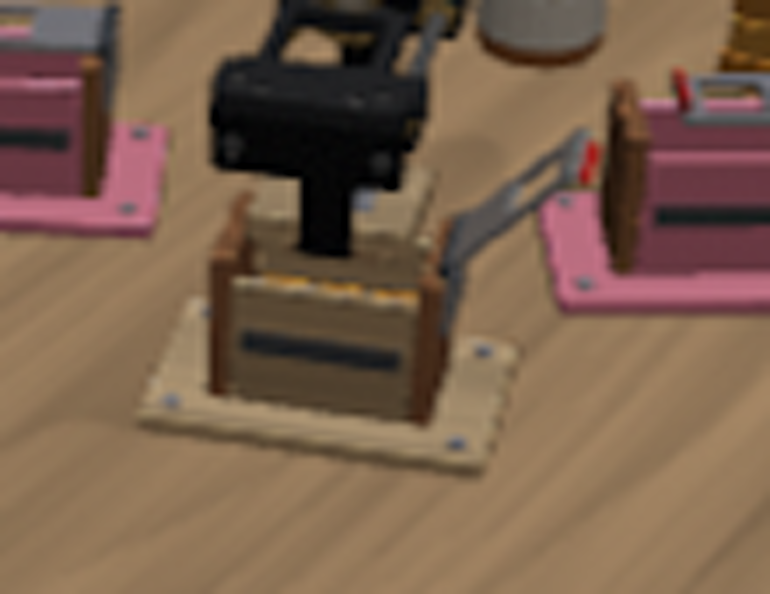

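The lid is centred between the end boards: its edges are at about 247 and 412, against inner faces at 232 and 420. Lowering slowly.

```bash
python3 -m inch '{"dp":[[6,0,0],[6,0,0],[4,0,0],[3,0,0],[2,0,0],[1,0,0],[0,0,0],[0,0,0]],"yaw":[0,0,0,0,0,0,0,0]}'; python3 d.py 483 182 88 -70
```

```text
time_s: 15.32
position: [0.4831, 0.1827, 0.0911]
tcp_rot: [[0.0, 0.343, -0.939], [0.0, -0.939, -0.343], [-1.0, 0.0, -0.0]]
force: [0.1, -0.1, -1.6]
opening: 0.638
t 15.32 pos mm [483.1 182.7  91.1] jaw -69.95 j [  8.3  34.8 104.5   0.   40.7  78.3] F [ 0.1 -0.1 -1.6] op 55.5 Rz [-1.  0. -0.]
shift tool now [3.1 0.7 0.4]  yaw 0.05
shift after yaw (tool x,y,z) 3.1 0.7 0.4
```

```bash
python3 -m inch '{"dp":[[1,0,0],[1,0,0],[0.5,0,0],[0,0,0],[0,0,0]],"yaw":[0,0,0,0,0]}'; python3 d.py 483 182 88 -70
```

```text
time_s: 15.73
position: [0.4831, 0.1827, 0.0886]
tcp_rot: [[-0.0, 0.343, -0.939], [-0.0, -0.939, -0.343], [-1.0, 0.0, 0.0]]
force: [0.3, 0.5, -1.0]
opening: 0.643
t 15.73 pos mm [483.1 182.7  88.6] jaw -69.96 j [  8.3  35.1 104.6  -0.   40.3  78.3] F [ 0.3  0.5 -1. ] op 56.0 Rz [-1.  0.  0.]
shift tool now [0.6 0.6 0.3]  yaw 0.04
shift after yaw (tool x,y,z) 0.6 0.6 0.3
```

```bash
python3 -m inch '{"dp":[[0.5,0,0],[0,0,0],[0,0,0],[0,0,0],[0,0,0],[0,0,0],[0,0,0],[-15,0,0],[-25,0,0],[-30,0,0],[-30,0,0],[-20,0,0],[0,0,0]],"yaw":[0,0,0,0,0,0,0,0,0,0,0,0,0]}' 87; python3 d.py;python3 - <<'E'
from rig import bot
import cv2
for n,b in (("scene",(165,255,310,420)),):
    c=bot.capture(n)["color"][:,:,::-1]; cv2.imwrite(f"pics/{n}8.png",cv2.resize(c[b[0]:b[1],b[2]:b[3]],None,fx=7,fy=6.6,interpolation=cv2.INTER_CUBIC))
E
```

```text
time_s: 16.82
position: [0.4859, 0.1833, 0.2124]
tcp_rot: [[0.01, 0.343, -0.939], [0.001, -0.939, -0.343], [-1.0, 0.002, -0.01]]
force: [1.4, 0.3, 0.1]
opening: 0.994
t 16.82 pos mm [485.9 183.3 212.4] jaw -69.94 j [ 8.3 23.6 98.9  0.  57.  78.3] F [1.4 0.3 0.1] op 86.5 Rz [-1.     0.002 -0.01 ]
```

View pics/scene8.png

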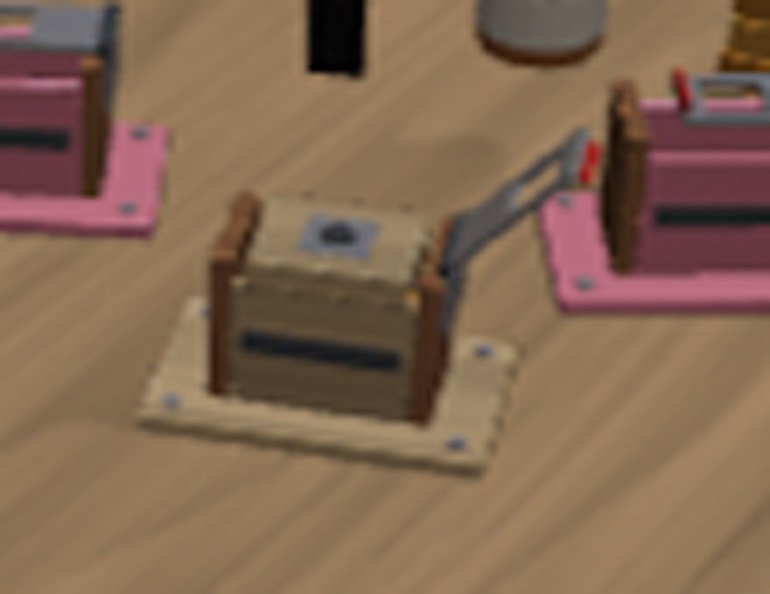

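The lid is seated flush between the end boards, with the dome at (338,232) in the crop. For the hasp, I'll close the fingers, pass over it to its outer side, then descend.

```bash
python3 -m inch '{"dp":[[0,0,-10],[0,0,-20],[0,0,-20],[0,0,-20],[0,0,-20],[0,0,-20],[0,0,-12],[0,0,-6],[0,0,0],[0,0,0],[0,0,0],[0,0,0]],"yaw":[0,0,0,0,0,0,0,0,0,0,0,0]}' 0; python3 d.py 605.5 227 141 -70
```

```text
time_s: 17.87
position: [0.6023, 0.2263, 0.2077]
tcp_rot: [[-0.002, 0.343, -0.939], [-0.0, -0.939, -0.343], [-1.0, -0.0, 0.002]]
force: [-0.1, -0.1, 0.1]
opening: 0.171
t 17.87 pos mm [602.3 226.3 207.7] jaw -69.96 j [10.7 33.3 80.7 -0.  66.1 80.6] F [-0.1 -0.1  0.1] op 14.9 Rz [-1.    -0.     0.002]
shift tool now [66.7  0.5 -3.4]  yaw 0.04
shift after yaw (tool x,y,z) 66.7 0.5 -3.3
```

```bash
python3 -m inch '{"dp":[[10,0,-3],[15,0,0],[15,0,0],[15,0,0],[8,0,0],[4,0,0],[0,0,0],[0,0,0]],"yaw":[0,0,0,0,0,0,0,0]}' 0; python3 d.py 605.5 227 141 -70;python3 - <<'E'
from rig import bot
import cv2
for n,b in (("scene",(150,240,330,440)),("top",(190,290,190,310))):
    c=bot.capture(n)["color"][:,:,::-1]; cv2.imwrite(f"pics/{n}9.png",cv2.resize(c[b[0]:b[1],b[2]:b[3]],None,fx=6,fy=6,interpolation=cv2.INTER_CUBIC))
E
```

```text
time_s: 18.53
position: [0.6064, 0.2276, 0.1413]
tcp_rot: [[0.001, 0.343, -0.939], [0.0, -0.939, -0.343], [-1.0, 0.0, -0.001]]
force: [-0.0, -0.5, -1.2]
opening: 0.008
t 18.53 pos mm [606.4 227.6 141.3] jaw -69.96 j [10.7 38.1 83.2 -0.  58.6 80.7] F [-0.  -0.5 -1.2] op 0.7 Rz [-1.     0.    -0.001]
shift tool now [0.3 0.3 1.1]  yaw 0.04
shift after yaw (tool x,y,z) 0.3 0.3 1.1
```

View pics/scene9.png

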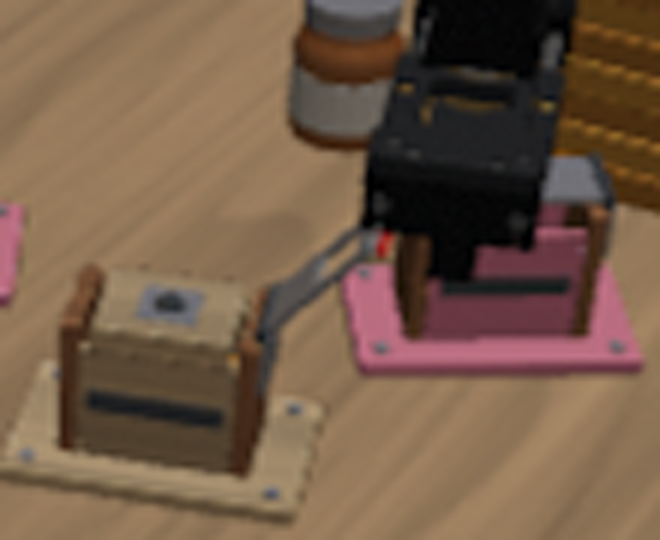

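View pics/top9.png

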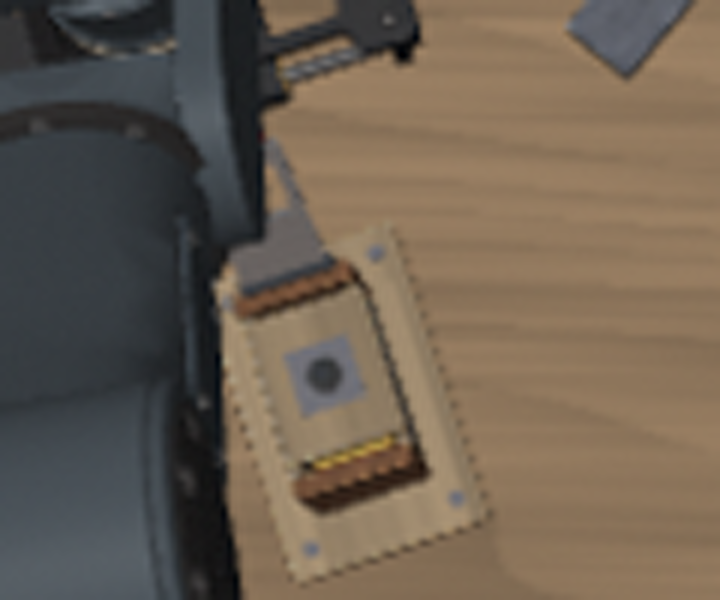

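The closed fingers stand outside the hasp tip, which shows its red lip at (382,245). Pushing inwards.

```bash
python3 -m inch '{"dp":[[0,0,4],[0,0,6],[0,0,6],[0,0,6],[0,0,6],[0,0,6],[0,0,6],[0,0,6],[0,0,6],[0,0,6],[0,0,6],[0,0,6],[0,0,0]],"yaw":[0,0,0,0,0,0,0,0,0,0,0,0,0]}' 0; python3 d.py 483.5 182.5 141 -70;python3 - <<'E'
from rig import bot
import cv2
for n,b in (("scene",(150,240,330,440)),):
    c=bot.capture(n)["color"][:,:,::-1]; cv2.imwrite(f"pics/{n}10.png",cv2.resize(c[b[0]:b[1],b[2]:b[3]],None,fx=6,fy=6,interpolation=cv2.INTER_CUBIC))
E
```

```text
time_s: 19.72
position: [0.5379, 0.203, 0.1404]
tcp_rot: [[-0.004, 0.343, -0.939], [-0.001, -0.939, -0.343], [-1.0, -0.001, 0.004]]
force: [0.2, 0.2, 0.7]
opening: 0.005
t 19.72 pos mm [537.9 203.  140.4] jaw -69.95 j [ 9.6 33.5 94.1 -0.  52.6 79.5] F [0.2 0.2 0.7] op 0.4 Rz [-1.    -0.001  0.004]
shift tool now [-0.3  0.6 58.1]  yaw 0.05
shift after yaw (tool x,y,z) -0.6 0.7 58.1
```

View pics/scene10.png

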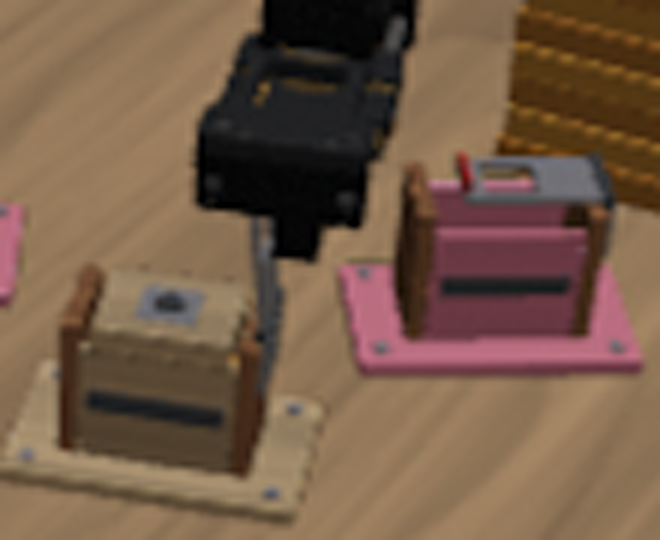

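The hasp now stands upright at (265,290). I'll keep sweeping it over, dropping slightly.

```bash
python3 -m inch '{"dp":[[0,0,4],[0,0,6],[0,0,6],[0,0,6],[1,0,6],[2,0,6],[2,0,6],[2,0,6],[2,0,6],[2,0,6],[2,0,3],[0,0,0]],"yaw":[0,0,0,0,0,0,0,0,0,0,0,0]}' 0; python3 d.py 483.5 182.5 141 -70;python3 - <<'E'
from rig import bot
import cv2
for n,b in (("scene",(150,240,330,440)),):
    c=bot.capture(n)["color"][:,:,::-1]; cv2.imwrite(f"pics/{n}11.png",cv2.resize(c[b[0]:b[1],b[2]:b[3]],None,fx=6,fy=6,interpolation=cv2.INTER_CUBIC))
E
```

```text
time_s: 20.77
position: [0.4899, 0.1847, 0.1285]
tcp_rot: [[0.016, 0.341, -0.94], [0.005, -0.94, -0.341], [-1.0, 0.001, -0.017]]
force: [12.0, 7.4, -10.7]
opening: 0.004
t 20.77 pos mm [489.9 184.7 128.5] jaw -70.09 j [  8.3  31.2 102.9   0.2  45.   78.3] F [ 12.    7.4 -10.7] op 0.3 Rz [-1.     0.001 -0.017]
shift tool now [-12.6  -0.1   6.6]  yaw -0.09
shift after yaw (tool x,y,z) -12.5 -0.1 6.8
```

View pics/scene11.png

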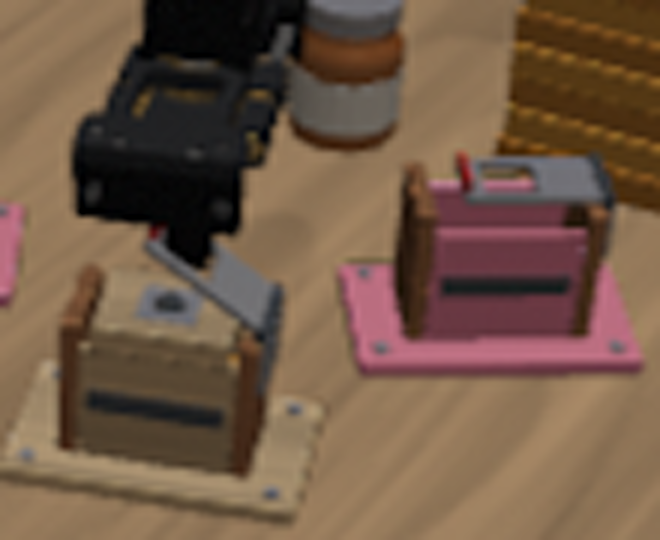

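Forces are building (about 14 N) because the finger sits in the lip's corner at (165,240). The hasp is about 35° from flat. I'll back out, rise, and press from above.

```bash
python3 -m inch '{"dp":[[0,0,-5],[0,0,-5],[-4,0,-3],[-10,0,0],[-15,0,0],[-15,0,0],[0,0,0],[0,0,0]],"yaw":[0,0,0,0,0,0,0,0]}' 0; python3 d.py 483.5 182.5 141 -70;python3 - <<'E'
from rig import bot
import cv2
for n,b in (("scene",(150,240,330,440)),):
    c=bot.capture(n)["color"][:,:,::-1]; cv2.imwrite(f"pics/{n}12.png",cv2.resize(c[b[0]:b[1],b[2]:b[3]],None,fx=6,fy=6,interpolation=cv2.INTER_CUBIC))
E
```

```text
time_s: 21.48
position: [0.4952, 0.1871, 0.1732]
tcp_rot: [[0.002, 0.343, -0.939], [0.0, -0.939, -0.343], [-1.0, 0.0, -0.002]]
force: [-0.2, -0.0, -0.5]
opening: 0.008
t 21.48 pos mm [495.2 187.1 173.2] jaw -69.96 j [ 8.6 27.7 99.4 -0.  52.8 78.6] F [-0.2 -0.  -0.5] op 0.7 Rz [-1.     0.    -0.002]
shift tool now [32.1  0.3 12.6]  yaw 0.04
shift after yaw (tool x,y,z) 32.2 0.3 12.5
```

View pics/scene12.png

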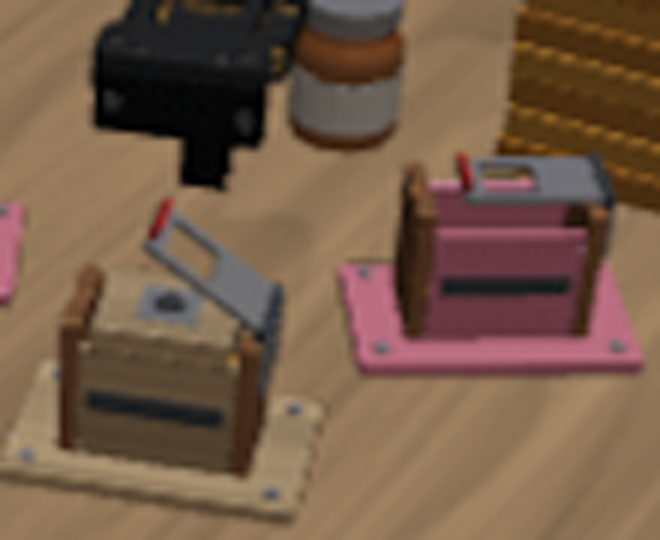

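The hasp is free at about 40° from flat, with its red lip at (160,220). I'll move over the lip and press down.

```bash
python3 -m inch '{"dp":[[0,0,8],[0,0,8],[0,0,6],[7,0,0],[7,0,0],[4,0,0.6],[4,0,0.6],[4,0,0.6],[4,0,0.6],[4,0,0.6],[4,0,0.6],[4,0,0.6],[0,0,0]],"yaw":[0,0,0,0,0,0,0,0,0,0,0,0,0]}' 0; python3 d.py 483.5 182.5 141 -70;python3 - <<'E'
from rig import bot
import cv2
for n,b in (("scene",(150,240,330,440)),):
    c=bot.capture(n)["color"][:,:,::-1]; cv2.imwrite(f"pics/{n}13.png",cv2.resize(c[b[0]:b[1],b[2]:b[3]],None,fx=6,fy=6,interpolation=cv2.INTER_CUBIC))
E
```

```text
time_s: 22.62
position: [0.4705, 0.1781, 0.1293]
tcp_rot: [[-0.001, 0.343, -0.939], [-0.0, -0.939, -0.343], [-1.0, -0.0, 0.001]]
force: [-0.2, -0.1, 0.1]
opening: 0.004
t 22.62 pos mm [470.5 178.1 129.3] jaw -69.96 j [  8.   30.2 105.    0.   44.8  77.9] F [-0.2 -0.1  0.1] op 0.3 Rz [-1.    -0.     0.001]
shift tool now [-11.7   0.4 -13.7]  yaw 0.04
shift after yaw (tool x,y,z) -11.7 0.4 -13.7
```

View pics/scene13.png

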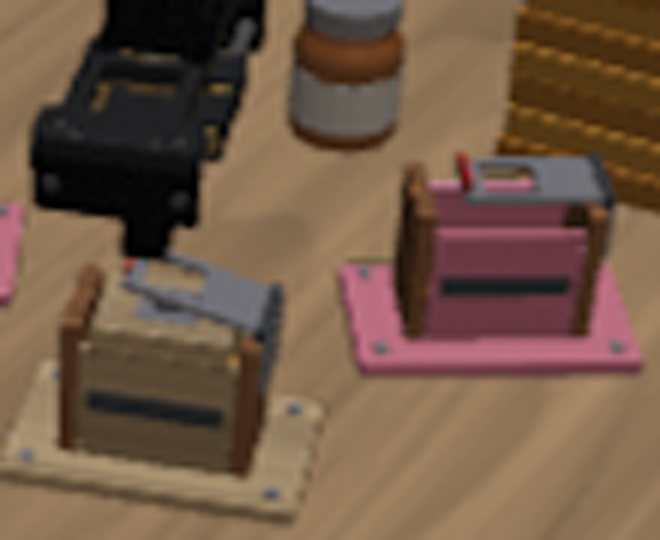

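It is closing: about 13° is left, with the fingers over the lip. Pressing further.

```bash
python3 -m inch '{"dp":[[3,0,0.6],[3,0,0.6],[3,0,0.6],[3,0,0.6],[2,0,0.6],[0,0,0]],"yaw":[0,0,0,0,0,0]}' 0; python3 d.py; python3 -m inch '{"dp":[[1,0,0],[1,0,0],[0,0,0]],"yaw":[0,0,0]}'; python3 d.py;python3 - <<'E'
from rig import bot
import cv2
for n,b in (("scene",(150,240,330,440)),):
    c=bot.capture(n)["color"][:,:,::-1]; cv2.imwrite(f"pics/{n}14.png",cv2.resize(c[b[0]:b[1],b[2]:b[3]],None,fx=6,fy=6,interpolation=cv2.INTER_CUBIC))
E
```

```text
time_s: 23.17
position: [0.4677, 0.1771, 0.1156]
tcp_rot: [[-0.001, 0.343, -0.939], [0.0, -0.939, -0.343], [-1.0, -0.0, 0.0]]
force: [0.5, 0.2, 0.2]
opening: 0.007
t 23.17 pos mm [467.7 177.1 115.6] jaw -69.96 j [  7.9  31.5 106.    0.   42.6  77.9] F [0.5 0.2 0.2] op 0.6 Rz [-1. -0.  0.]
time_s: 23.42
position: [0.4678, 0.1772, 0.1139]
tcp_rot: [[-0.0, 0.343, -0.939], [0.0, -0.939, -0.343], [-1.0, -0.0, 0.0]]
force: [-0.6, -0.1, 0.7]
opening: 0.007
t 23.42 pos mm [467.8 177.2 113.9] jaw -69.96 j [  7.9  31.6 106.    0.   42.3  77.9] F [-0.6 -0.1  0.7] op 0.6 Rz [-1. -0.  0.]
```

View pics/scene14.png

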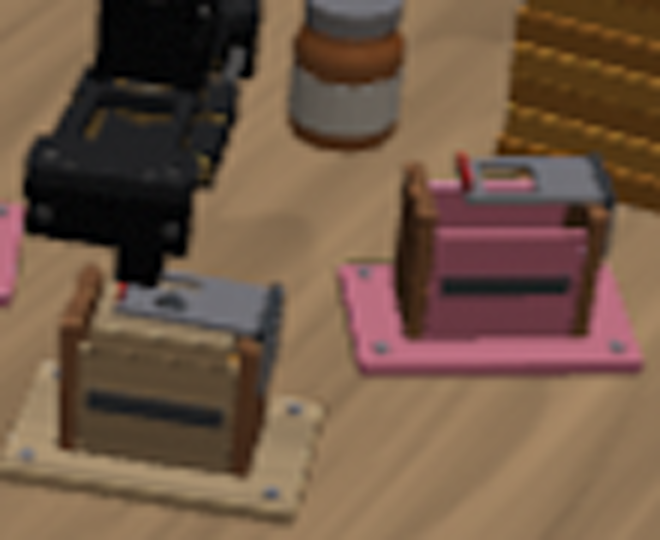

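Nearly flat. Going on in small steps until the wrist force shows contact with the lid.

```bash
for i in 1 ; do python3 -m inch '{"dp":[[1,0,0],[1,0,0],[0,0,0]],"yaw":[0,0,0]}' | grep -E "pos|force"; python3 -m inch '{"dp":[[1,0,0],[0,0,0]],"yaw":[0,0]}' | grep -E "pos|force"; python3 -m inch '{"dp":[[1,0,0],[0,0,0]],"yaw":[0,0]}' | grep -E "pos|force"; done
```

```text
position: [0.4678, 0.1771, 0.1119]
force: [0.8, -0.4, 0.1]
position: [0.4679, 0.1772, 0.1113]
force: [-0.5, -0.4, 2.6]
position: [0.468, 0.1772, 0.1111]
force: [-1.4, -0.7, 10.5]
```

Contact came where expected: lip top at 100 mm and the force rising. One more small press, then retreat and check.

```bash
python3 -m inch '{"dp":[[1,0,0],[0,0,0],[0,0,0]],"yaw":[0,0,0]}' | grep -E "pos|force"; python3 -m inch '{"dp":[[-5,0,0],[-15,0,0],[-25,0,0],[-30,0,0],[-30,0,0],[-20,0,10],[0,0,30],[0,0,30],[0,0,20],[0,0,0],[0,0,0]],"yaw":[0,0,0,0,0,0,0,0,0,0,0]}'
python3 - <<'E'
from rig import bot
import cv2
for n,b in (("scene",(165,255,310,420)),("top",(200,290,200,300))):
    c=bot.capture(n)["color"][:,:,::-1]; cv2.imwrite(f"pics/{n}15.png",cv2.resize(c[b[0]:b[1],b[2]:b[3]],None,fx=7 if n=="scene" else 6,fy=6.6 if n=="scene" else 6,interpolation=cv2.INTER_CUBIC)); cv2.imwrite(f"pics/{n}full15.png",c)
E
```

```text
position: [0.468, 0.1772, 0.1109]
force: [-3.3, -1.6, 16.2]
time_s: 25.22
position: [0.3828, 0.1462, 0.2342]
tcp_rot: [[0.001, 0.342, -0.94], [0.0, -0.94, -0.342], [-1.0, 0.0, -0.001]]
force: [0.5, -0.1, 1.0]
opening: 0.006
```

View pics/scene15.png

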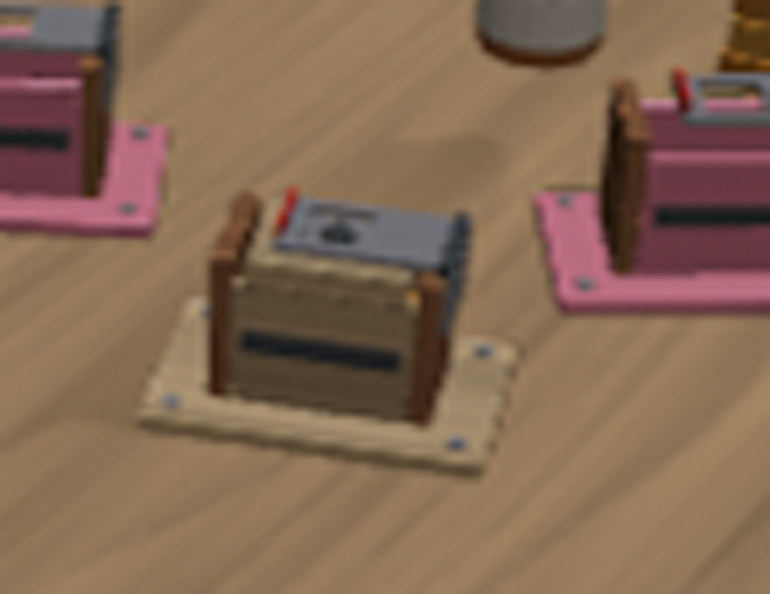

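View pics/topfull15.png

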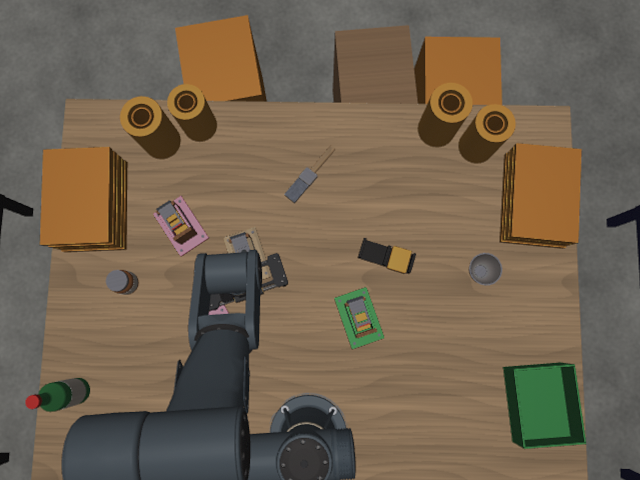

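In the scene crop the hasp lies flat on the lid, with the dome at (338,232) in its window and the red lip at (287,212). In the top view the wax (400,260), brush (302,187), jar (122,281) and tin (485,268) have not moved. The arm is clear, so I'm handing in.

```bash
python3 d.py; python3 -c "
from rig import bot
print(bot.hand_in())"
```

```text
t 25.32 pos mm [384.9 146.5 234.4] jaw -69.97 j [  5.2  13.6 111.    0.   55.2  75.2] F [ 0.2 -0.2  0.7] op 0.8 Rz [-1.     0.001 -0.002]
the job is handed in; nothing more can be done
None
```

The lid is seated on the plain plywood crate and the hasp is closed flat over it, handed in at about 25.3 s of the 64 s allowed. I took the lid from the rack by its ends and set it on the bench. Then I regripped it by its sides, lowered it between the end boards while the hasp was still open, swung the hasp over and pressed it down.

**Last checks:**
- **Lid:** it sits flush and centred in the pictures, and the dome did not move while the hasp was pressed down. I checked this by eye and from the release height, not with a final pose fit.
- **Hasp:** it met the lid with its lip top at about 100 mm, as expected for flat, and the press reached about 16 N. The catch shows in its window.
- **Bystanders:** the wax bar, brush, jar and tin look unmoved in the top view.
- **Robot:** it was clear of everything, with wrist force under 1 N.

**Disagreements:**
- The two cameras differed by about 4 mm on the crate and lid positions, so I used values in between.
- Midway through closing, the finger caught in the hasp's lip at about 18 N total. I backed out and finished from above.

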